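# Run the crockery trolley over the arched draining runners and stop it at its mark

## Robot

A 6-joint arm with a two-finger parallel gripper is mounted at the origin on the work surface. World frame = base frame: x ahead of the robot, y to its left, z up, the work surface at z = 0. Lengths are in mm, angles in degrees, forces in N, time in s.
With the tool pointing down it reaches from about 350 to 775 mm from the base axis. Payload 5.5 kg.
Tool frame: the origin (TCP) lies midway between the tips of the shut fingers; the grasp point (between the pads) lies 19 mm behind it; z points along the fingers, y is the line along which they close (so a half turn about z gives the same grasp; the last joint's range is limited). The gripper opens to 85 mm and grips with 20 to 120 N. Pads are 22 mm wide; open, the fingers measure 114 mm over their backs; the gripper's body (76 mm by 85 mm) begins 54 mm behind the grasp point. The pads swing forward as they close: fully open they stand 13 mm farther back than shut.
Start: joints at [-80.191, 17.945, 2.641, 74.691, 0, 82.002], TCP at [175.843, -547.498, 206.523] pointing down, gripper open.
Joint ranges: [-158.12, 158.12], [-49.38, 96.58], [-58.88, 72.47], [-126.05, 133.96], [-84.25, 85.87], [-180, 180]. Speed limits (degrees/s): [147.25, 147.25, 180, 180, 180, 180].

## Interface

Orientations are given as [roll, pitch, yaw] about the fixed x, y, z axes, in that order (R = Rz(yaw) Ry(pitch) Rx(roll)).
In Python, from cell import * gives the robot as it stands. Calls block until the motion is done:
- movep(position, orientation): joint-space move of the TCP to a pose.
- servo_line(position, rot=None, rate=150): straight line of the TCP; rot=None keeps the orientation; rate is the mean speed in mm/s.
- goto_joints(angles): joint-space move.
- gripper_open() and grasp(squeeze=None): open the fingers fully, or close them until they stop; squeeze is the grip in N (None keeps the last).
- dwell(seconds).
- solve_ik(position, orientation): joint angles nearest the present ones, or None.
- read_camera(name): name is "scene" or "top" or "wrist"; returns the picture (420x560x3 uint8, red, green, blue); there is no depth.
- get_calibration(name): a dict with "fx", "fy", "cx", "cy" (pixels), "R" (3x3) and "t" (3): a world point X has camera coordinates R X + t; the wrist camera has in their place "tool_from_camera" (4x4, takes a point from camera to tool coordinates, whose origin is the TCP and whose axes are the flange's). Camera axes: x right, y down, z forward; pixel columns grow to the right and rows downward; lengths in mm; the calibration is good to about 2 mm. A picture is of the moment at which its call begins: read the wrist's pose just before it. get_calibration takes no time and is no camera call.
A pose or a line that the arm cannot do raises IKError and nothing moves.
- job_done(): hands the job in; it is judged then, once.
Readings, each from a call of its own:
- get_time(): time.
- get_joint_pos(): joint angles.
- get_joint_vel(): joint speeds.
- get_joint_torque(): joint torques, N m.
- get_tcp_pos(): TCP position.
- get_tool_rot(): TCP orientation.
- get_ft_force(): force on the tool from outside, world axes, zero at the start.
- get_ft_torque(): the same for the moment, N m.
- get_width(): opening from 0.0 (shut) to 1.0 (fully open).
- get_finger_force(): force on a finger pad.
Only numpy, scipy, OpenCV 4.12 (cv2) and the standard library are available. Lean on these libraries where they do the work, as an engineer would, in place of code of your own. Each camera call takes 0.05 s, during which the arm holds its last target. There are 200 camera calls.

## Task

Take hold of the wooden grip of the sprung side rod and, through its spring, run the crockery trolley up its arched runners and on until its pointer stands level with the steel marker clip, never running into the end stop and never letting the trolley run fast. Touch neither the rack nor the crockery and leave everything else where it stands; bring the trolley to rest at the clip, keep it there for a good three seconds, and finish still holding the grip so that the trolley stays at rest at the clip.

Things in the scene. Friction and masses are not known exactly. Their poses are not given: they have to be found in the camera images.
- runners: fixed pair of arched steel rods 510 mm long, 110 mm apart, on feet. Origin on the surface under the crest of the arch and their middle line; y points along them (from the trolley's start to the end stop), z up. The arch has radius 2.5 m: rod axis 50 mm above the surface at y = 0, lower by y^2/(5 m). Beyond the crest the trolley runs away by itself
- end_stop (a point): face of the rubber buffers of the end stop, at y = 0.245 in the runners' frame; the trolley strikes it when its origin is at y = 0.16
- trolley: steel chassis 130 x 170 x 25 mm, wheels guided on the runners. Origin: middle of its underside, axes as the runners', tilted with the arch. Starts resting on the low buffers at y = -0.08 of the runners. With load 2.1 kg nominal, unknown: 1.7 to 2.7 kg. Gravity drives it from the crest: force along y = mass x 9.81 x y / 2.5 m. Friction 0.03 N plus 0.15 N per m/s. Not to run over 0.3 m/s
- rack: white plastic dish rack 160 x 180 x 45 mm with four upright plates and two cups, seated on the trolley chassis (its underside 19 mm above the chassis origin, over the same point), top of the plates 146 mm above its underside. Not to be touched
- push_grip: black block 36 x 50 x 28 mm with an upright wooden post 30 x 30 mm, 58 mm tall, 0.12 kg. Origin under the block, z up along the post. It slides on a curved rod of the trolley (same arch) 170 mm to -x of its middle, on a linear spring of 6 N/m; relaxed, as at the start, level with the trolley's origin. Travel +250, -270 mm. Force on trolley along y = 6 N/m x (grip y - trolley y)
- grip (a point): point to hold on the wooden post, on its axis, 62 mm above the push_grip origin and 24 mm below the post's top; it moves along the arch too, lower by y^2/(5 m) than at the crest, tilting by y/2.5 m about x
- pointer (a point): tip of the small steel pointer on the side of the rack, 100 mm to +x of the trolley's origin, 47 mm above it, at the middle of the trolley's length
- mark: steel marker clip, upright strip 5 x 30 mm, 130 mm tall, with a short tongue towards the trolley, fixed 130 mm to +x of the runners' middle line. Origin under it on the surface, axes as the runners'. The trolley is at the mark when the pointer has the same y along the runners as this origin, which lies at y = 0 to 0.1 of the runners
- mug: white mug, radius 40 mm, 90 mm high, bystander, origin at its underside
- soap: clear bottle, radius 28 mm, 170 mm high, bystander, origin at its underside
- sponge: yellow sponge block 110 x 70 x 35 mm, bystander, origin at its underside
- bowl: white bowl, radius 70 mm, 60 mm high, bystander, origin at its underside
- brush: washing-up brush lying between the robot and the runners, bystander
- jar: glass jar, radius 35 mm, 100 mm high, bystander, origin at its underside

How it is judged (in metres and radians):
On the way, in this order (a step that is already met when the one before it is completed fails the run):
1. the fingers hold the wooden grip (contact force between the fingers and push_grip above 1 N), for 0.2 s.
2. the trolley rests at the mark, pointer within 12 mm of the clip, for three seconds (y of pointer in the frame of mark between -0.012 and 0.012 m and linear speed of trolley below 0.02 m/s and contact force between the fingers and push_grip above 1 N), for 3 s.
At the end, for the whole second after the job is handed in: the fingers still hold the grip (over 1 N), the pointer is within 12 mm of the marker clip along the runners and the trolley moves slower than 0.02 m/s (all of step 2); the arm keeps its last pose, push and grip.
It fails at once if the trolley strikes the end stop (y of trolley in the frame of runners above 0.157 m).
It fails at once if the trolley runs faster than 0.3 m/s (linear speed of trolley above 0.3 m/s).
It fails at once if the robot touches the rack or the crockery (contact force between any of the fingers, the arm and rack above 0.5 N).
It fails at once if a bystander is knocked out of place (over 30 mm) (distance of any of mug, soap, sponge, bowl, brush, jar from where it was at the start of the episode above 0.03 m).
It also fails if it takes over 51 s, if anything falls off the work surface, if the arm or the gripper's body presses on something with over 40 N, if the wrist force passes 120 N, or if a joint passes its speed limit or range.

## Working session

There is one attempt and no reset: what is moved stays moved. The work goes in short steps, each a Python script; the robot and the scene stay as the last script left them, time stands still between calls to the robot, and variables do not carry over. Pictures are saved under pics/ and viewed, at most 10 in all, crops included, and the job is handed in when it is done.

```bash
mkdir -p pics; ls
python3 - <<'E'
from cell import *
import cv2,numpy as np
for n in ("scene","top"):
    im=read_camera(n); cv2.imwrite(f"pics/{n}0.png",cv2.resize(im[:,:,::-1],(800,600),interpolation=cv2.INTER_CUBIC)); np.save(n+"0.npy",im)
    c=get_calibration(n); print(n,c["fx"],c["cx"],c["cy"],np.round(c["R"],3).tolist(),np.round(c["t"],1), np.round(-c["R"].T@c["t"]))
print(get_calibration("wrist")["tool_from_camera"],get_time())
E
```

```text
pics
scene 523.9743261163918 293.30929263005766 214.78807599883382 [[-0.586, 0.81, 0.009], [0.472, 0.351, -0.808], [-0.658, -0.47, -0.588]] [ 310.5 -191.8 2137.1] [1679.  819. 1100.]
top 413.85939161849933 277.3631144739519 212.16897797503265 [[0.026, -1.0, 0.008], [-0.994, -0.027, -0.108], [0.108, -0.005, -0.994]] [ -15.9  561.2 1064.9] [ 443.    5. 1119.]
[[ 2.24774178e-03 -9.44871179e-01 -3.27434577e-01  8.42785521e+01]
 [ 9.99997181e-01  1.87313013e-03  1.45943281e-03 -1.68448780e-01]
 [-7.65648428e-04 -3.27436934e-01  9.44872726e-01 -1.67919179e+02]
 [ 0.00000000e+00  0.00000000e+00  0.00000000e+00  1.00000000e+00]] 0.1
```

View pics/scene0.png

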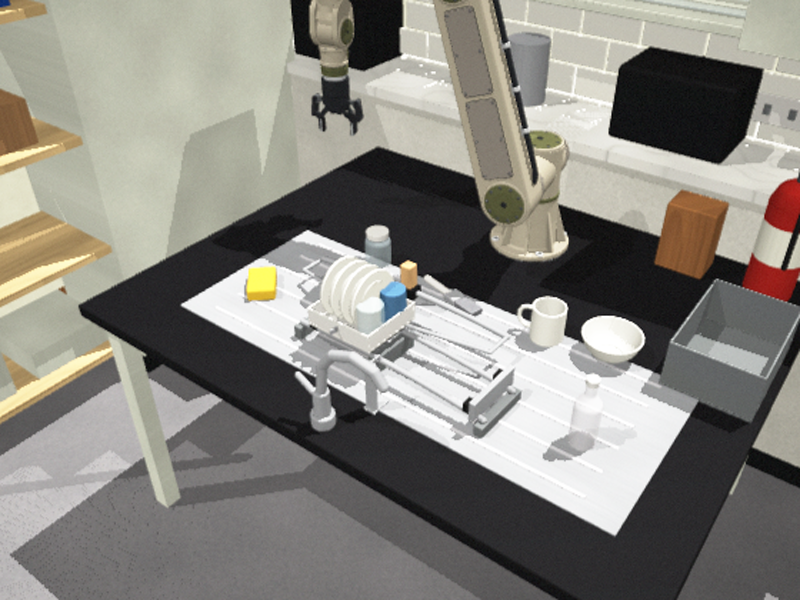

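View pics/top0.png

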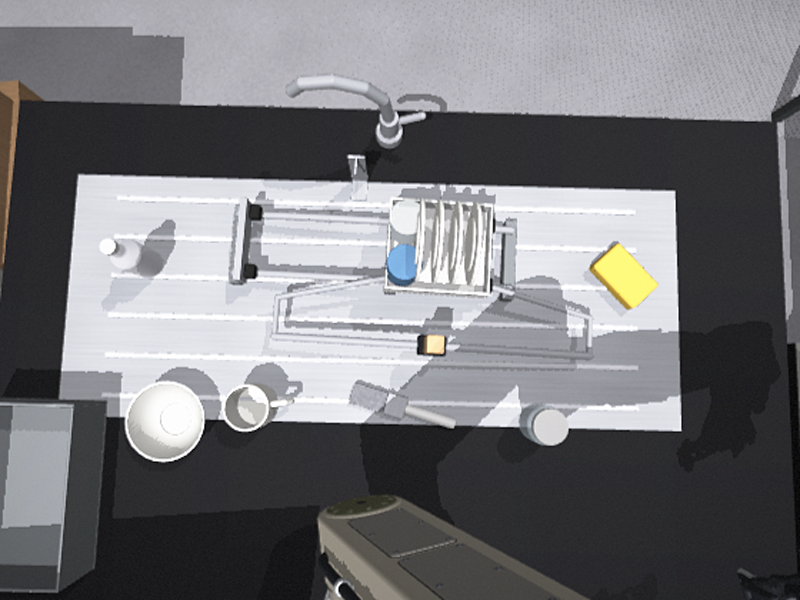

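The top view (800×600) shows the wooden grip at (433,344), the blue cup at (402,264), the clip at about (357,172) and the end stop at (240,241). In the scene view the grip is at (409,272) and the cup at (393,300). Next I'll measure by masks and zoom in on the clip and pointer.

```bash
cat > h.py <<'E'
from cell import *
import cv2,numpy as np
def ray(n,uv):
    c=get_calibration(n); R=np.array(c["R"]);t=np.array(c["t"])
    d=R.T@np.array([(uv[0]-c["cx"])/c["fx"],(uv[1]-c["cy"])/c["fy"],1]); return -R.T@t,d/np.linalg.norm(d)
def plane(n,uv,z):
    o,d=ray(n,uv); return o+d*(z-o[2])/d[2]
def tri(a,b):
    (o,d),(p,e)=ray("scene",a),ray("top",b)
    s=np.linalg.lstsq(np.c_[d,-e],p-o,rcond=None)[0]
    A,B=o+s[0]*d,p+s[1]*e; return (A+B)/2,np.linalg.norm(A-B)
def proj(n,X):
    c=get_calibration(n); q=np.array(c["R"])@X+np.array(c["t"]); return np.array([c["fx"]*q[0]/q[2]+c["cx"],c["fy"]*q[1]/q[2]+c["cy"]])
def blob(im,lo,hi,roi=None):
    m=cv2.inRange(cv2.cvtColor(im,cv2.COLOR_RGB2HSV),lo,hi)
    if roi is not None:
        k=np.zeros_like(m);k[roi[1]:roi[3],roi[0]:roi[2]]=255;m&=k
    n,l,s,c=cv2.connectedComponentsWithStats(m)
    if n<2: return None,0,None
    i=1+np.argmax(s[1:,4]); return c[i],s[i,4],s[i,:4]
BLUE=((98,120,60),(118,255,255)); WOOD=((8,80,120),(20,200,255))
E
python3 - <<'E'
from h import *
S,T=np.load("scene0.npy"),np.load("top0.npy")
for n,c in (("blue",BLUE),("wood",WOOD)):
    a=blob(S,*c,(180,160,400,330)); b=blob(T,*c,(150,100,450,280)); print(n,a,b,tri(a[0],b[0]))
def crop(im,x0,y0,x1,y1,f,fn): cv2.imwrite(fn,cv2.resize(im[y0:y1,x0:x1,::-1],None,fx=f,fy=f,interpolation=cv2.INTER_CUBIC))
crop(T,150,95,430,265,2.85,"pics/tc.png"); crop(S,190,160,380,300,4.2,"pics/sc.png")
l=cv2.createLineSegmentDetector().detect(cv2.cvtColor(T,cv2.COLOR_RGB2GRAY))[0][:,0]
for s in l:
    if np.hypot(s[2]-s[0],s[3]-s[1])>50 and 140<s[0]<430 and 130<s[1]<260:
        A,B=plane("top",s[:2],45),plane("top",s[2:],45);print(s.round(1),A[:2].round(1),B[:2].round(1),np.degrees(np.arctan2((B-A)[0],(B-A)[1])).round(2))
E
```

```text
blue (array([274.7972973 , 211.56306306]), np.int32(222), array([266, 201,  19,  23], dtype=int32)) (array([271.72222222, 188.83333333]), np.int32(18), array([271, 181,   4,  16], dtype=int32)) (array([613.91051889,   3.67915291, 134.14516675]), np.float64(26.467756961893652))
wood (array([286.11038961, 193.12987013]), np.int32(154), array([280, 184,  12,  18], dtype=int32)) (array([303.28571429, 243.44897959]), np.int32(49), array([297, 235,  14,  13], dtype=int32)) (array([478.65534246, -67.05429813, 104.79696057]), np.float64(2.302873287955886))
[167.2 196.8 172.5 138.3] [592.5 288.1] [749.7 282.6] 92.0
[200.6 223.8 294.5 227.3] [524.1 197.7] [521.5 -46.5] -179.39
[342.8 145.6 340.2 201.9] [ 742.6 -170.3] [ 591.3 -165. ] -87.96
[265.7 231.2 204.3 228.5] [509.3  28.1] [512.1 187.5] 1.03
[167.1 143.  162.4 193.2] [736.4 296.4] [601.7 301.1] -87.97
[253.1 192.6 181.8 188.9] [609.8  64. ] [614.4 251. ] 1.41
[191.9 144.2 271.8 147.1] [735.1 230.4] [733.2  18.4] -179.48
[270.7 152.2 185.6 147.9] [719.3  20.9] [724.5 246.7] 1.31
[330.6 227.6 385.7 229.2] [ 523.1 -140.6] [ 522.8 -284.2] -
[... 231 characters left out ...]
579.7  -2.4] 2.25
[184.3 169.  266.9 171.4] [667.6 247.1] [667.3  29.4] -179.93
[348.1 146.7 443.1 149.2] [ 740.  -184.7] [ 740.3 -438.1] 179.93
[249.4 167.7 184.4 164.4] [675.9  75.9] [680.1 247.5] 1.39
[275.6 251.5 203.1 249.5] [457.4   0.8] [457.8 188.1] 0.13
[363.1 173.8 413.1 175.2] [ 667.8 -224.9] [ 667.7 -357.3] -179.94
[299.4 254.8 400.6 257.1] [450.6 -60.8] [ 451.6 -322.8] 179.79
[193.1 252.2 291.9 254.7] [450.1 213.6] [450.4 -41.4] 179.93
[396.9 250.9 319.3 246.1] [ 467.2 -313.2] [ 474.4 -112. ] 2.07
[284.3 243.8 221.8 240.2] [478.  -21.2] [483.  140.9] 1.8
[323.1 243.6 411.9 249.5] [ 481.1 -121.6] [ 471.9 -352.2] -177.7
[186.8 157.5 258.1 162.8] [698.6 242.1] [689.7  53.2] -177.29
```

View pics/tc.png

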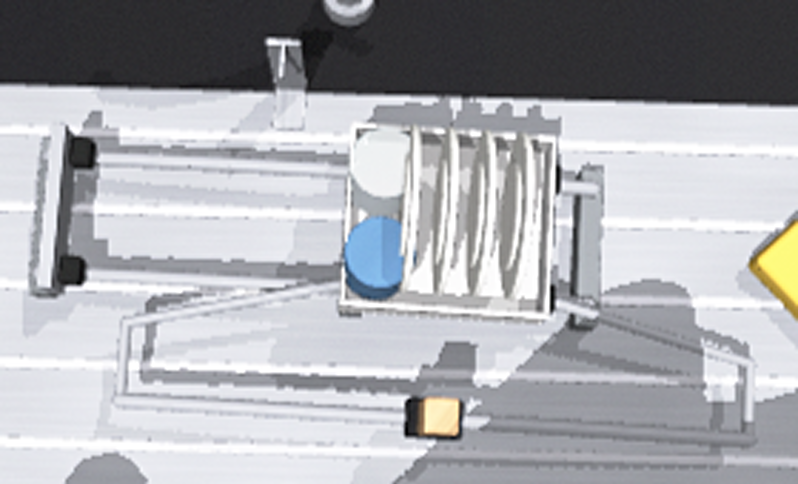

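View pics/sc.png

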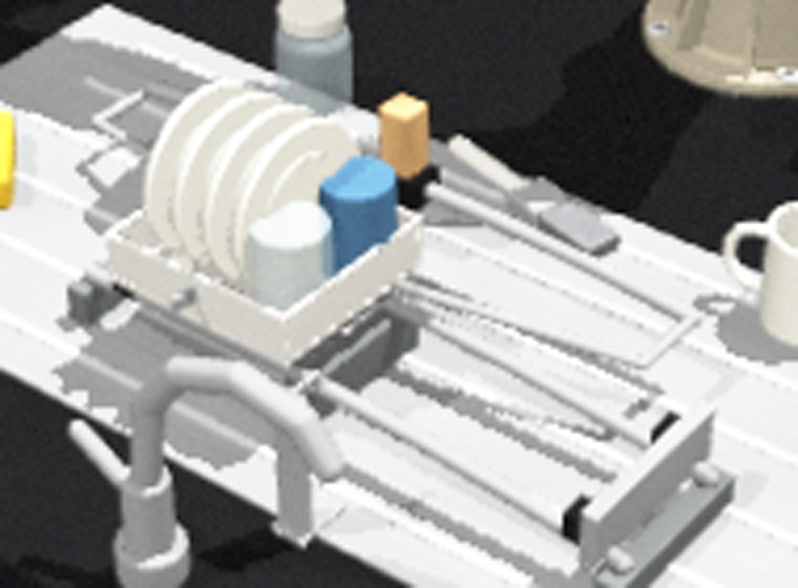

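The clip's base in the top crop is at (290,125) and its top edge at (284,42). In the scene crop its base is at (293,535), with its upper part behind the tap. The pointer is at about (183,297) on the rack's near side. The side rods and the end stop's face both put the runners' yaw near −1.9°. Next I'll compute the clip and cup, then hover over the grip for a wrist picture.

Run:
```python
from h import *
S,T=np.load("scene0.npy"),np.load("top0.npy")
print(T[185,283],T[180,281],S[205,274],S[212,280])
print("clip base z0",plane("top",(251.8,138.9),0).round(1),plane("scene",(259.8,287.4),0).round(1),tri((259.8,287.4),(251.8,138.9)))
print("clip top z130",plane("top",(249.6,109.7),130).round(1))
print("pointer tri guess scene, z",plane("scene",(190+183/4.2,160+297/4.2),96).round(1))
print("tool",get_tool_rot())
for y in (-1.9,178.1): print(y,solve_ik([479,-67,300],[180,0,y]),solve_ik([479,60,103],[180,0,y]))
movep([479,-67,300],[180,0,178.1])
p,r=get_tcp_pos(),get_tool_rot(); im=read_camera("wrist"); np.save("w0.npy",im);print(p,r,get_time())
im2=read_camera("top");np.save("top1.npy",im2)
cv2.imwrite("pics/w0.png",np.hstack([im,im2])[:,:,::-1].copy() if 0 else cv2.resize(np.hstack([im,im2])[:,:,::-1],(800,300),interpolation=cv2.INTER_AREA))
```

```text
[131 182 230] [128 181 229] [137 205 241] [ 67 106 136]
clip base z0 [767.1  74.9   0. ] [808.3  77.8   0. ] (array([781.29668079,  68.24778558, -27.95970218]), np.float64(20.688934358037205))
clip top z130 [803.2  74.6 130. ]
pointer tri guess scene, z [736.2 -81.7  96. ]
tool [-1.79907268e+02 -1.01119740e-02  1.78083368e+01]
-1.9 [-17.4832983    7.10434952   1.83824006  84.73389055   0.
 164.4167017 ] [ -2.399301    11.22110524 -21.30279166  57.4761031    0.
 179.500699  ]
178.1 [-17.4832983    7.10434952   1.83824006  84.73389055   0.
 -15.5832983 ] [ -2.399301    11.22110524 -21.30279166  57.4761031    0.
  -0.499301  ]
[478.99267396 -67.58575799 299.80217782] [-1.79994755e+02 -1.44773225e-02  1.78021456e+02] 2.2167
```

View pics/w0.png

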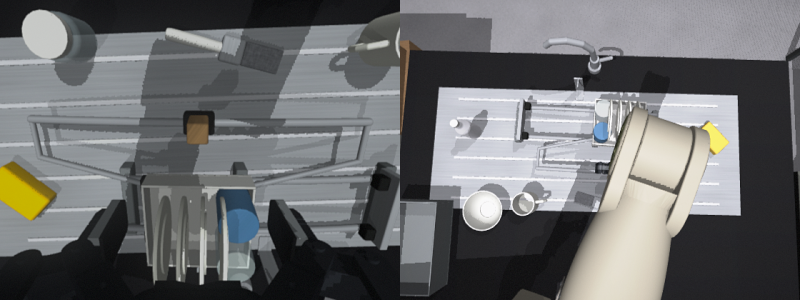

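The wrist picture (left half) shows the post at (198,130) and the rack below it. The arm will hide the cup from the top camera, so I'll track the cup with the scene camera. My masks were too narrow, so I'll widen them and triangulate again, adding the wrist view.

```bash
sed -i 's/^BLUE.*/BLUE=((95,70,60),(118,255,255)); WOOD=((8,70,60),(27,255,255))/' h.py
cat >> h.py <<'E'
from scipy.spatial.transform import Rotation as Ro
def wray(uv,p,r):
    c=get_calibration("wrist");M=np.array(c["tool_from_camera"]);R=Ro.from_euler("xyz",r,degrees=True).as_matrix()
    d=M[:3,:3]@[(uv[0]-c["cx"])/c["fx"],(uv[1]-c["cy"])/c["fy"],1]
    d=R@d; return np.array(p)+R@M[:3,3],d/np.linalg.norm(d)
def meet(rays):
    A=sum(np.eye(3)-np.outer(d,d) for o,d in rays); b=sum((np.eye(3)-np.outer(d,d))@o for o,d in rays)
    X=np.linalg.solve(A,b); return X.round(1),[np.linalg.norm(np.cross(X-o,d)).round(1) for o,d in rays]
E
python3 - <<'E'
from h import *
S,T,W=np.load("scene0.npy"),np.load("top0.npy"),np.load("w0.npy")
p,r=[478.99,-67.59,299.8],[-179.9948,-.0145,178.0215]
for n,c in (("blue",BLUE),("wood",WOOD)):
    print(n,blob(S,*c,(180,160,400,330)),blob(T,*c,(150,100,450,280)),blob(W,*c,(200,100,400,350)))
# post top-face centres by eye from crops
rs=ray("scene",(286.2,184.5)); rt=ray("top",(304.4,241.5)); print("top face",meet([rs,rt]))
print(W[150:215:4,277].tolist())
k=cv2.resize(W[130:220,230:330,::-1],None,fx=6,fy=6,interpolation=cv2.INTER_CUBIC); cv2.imwrite("pics/wc.png",k)
E
```

```text
blue (array([275.16806723, 209.01120448]), np.int32(357), array([266, 197,  19,  28], dtype=int32)) (array([280.91733871, 185.11491935]), np.int32(496), array([270, 171,  22,  29], dtype=int32)) (array([335.95679839, 301.5264568 ]), np.int32(2986), array([306, 265,  57,  76], dtype=int32))
wood (array([285.88770053, 192.14973262]), np.int32(187), array([279, 182,  13,  21], dtype=int32)) (array([428.08270677, 194.5112782 ]), np.int32(266), array([413, 170,  37,  47], dtype=int32)) (array([276.55276817, 181.70069204]), np.int32(1156), array([261, 162,  31,  40], dtype=int32))
top face (array([481.4, -66.1, 141.7]), [np.float64(0.0), np.float64(0.0)])
[[76, 80, 81], [76, 77, 80], [22, 23, 21], [69, 57, 40], [71, 59, 41], [70, 57, 41], [107, 86, 58], [119, 96, 65], [117, 94, 63], [122, 98, 66], [126, 100, 67], [129, 103, 69], [129, 103, 68], [78, 73, 70], [88, 89, 92], [96, 99, 102], [71, 73, 75]]
```

View pics/wc.png

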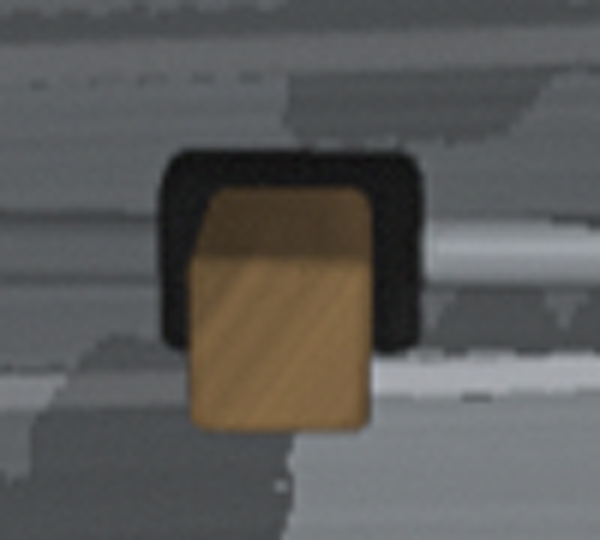

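The crop shows the post's top face centred at (281,343), which is wrist pixel (276.4,186.8). I'll put it together with the other two rays.

Run:
```python
from h import *
p,r=[478.99,-67.59,299.8],[-179.9948,-.0145,178.0215]
a,b,c=ray("scene",(286.0,184.3)),ray("top",(304.1,241.2)),wray((276.4,186.8),p,r)
print(meet([a,b,c]),meet([a,c]),meet([b,c]))
print("blue cup tri",meet([ray("scene",(275.2,209)),ray("top",(280.9,185.1))]))
print("scale along y in scene px at cup:",proj("scene",np.array([600,10,140.])),proj("scene",np.array([600,110,140.])))
# force noise
f=np.array([get_ft_force() for _ in range(5)]);print(f.round(3),get_time())
```

```text
(array([482.4, -66.4, 143. ]), [np.float64(0.2), np.float64(1.2), np.float64(1.4)]) (array([482.5, -67. , 142.9]), [np.float64(0.7), np.float64(0.7)]) (array([482.3, -66.4, 143.8]), [np.float64(1.3), np.float64(1.3)])
blue cup tri (array([615.5,  -8.4, 141.2]), [np.float64(1.3), np.float64(1.3)])
scale along y in scene px at cup: [283.22255012 209.07368359] [309.32394926 220.34247885]
[[ 0.439 -0.466 -0.009]
 [ 0.439 -0.466 -0.009]
 [ 0.439 -0.466 -0.009]
 [ 0.439 -0.466 -0.009]
 [ 0.439 -0.466 -0.009]] 2.2667
```

```bash
cat >> h.py <<'E'
YAW=np.radians(-1.9); EX=np.array([np.cos(YAW),np.sin(YAW),0]); EY=np.array([-np.sin(YAW),np.cos(YAW),0])
PC=np.array([485.1,16.4,101.3]); O=PC+170*EX; O[2]=0; R0=Ro.from_euler("xyz",[180,0,178.1],degrees=True)
def tcp(g):   # TCP pose for push_grip origin at runners' y = g (mm)
    return (PC+EY*g*(1+43/2500)+[0,0,-g*g/5000]).tolist(),(Ro.from_rotvec(-EX*g/2500)*R0).as_euler("xyz",degrees=True).tolist()
def gnow(): return float((np.array(get_tcp_pos())-PC)@EY)/(1+43/2500)
CUP0=np.array([615.5,-8.4,141.2])
def traj(y):  # world position of cup's centre for trolley at y
    def org(y): return O+EY*y+[0,0,49-y*y/5000]
    loc=Ro.from_rotvec(EX*-80/2500)  .apply(CUP0-org(-80.))
    return org(y)+Ro.from_rotvec(-EX*y/2500).apply(loc)
_ys=np.arange(-100.,171,5); _px=np.array([proj("scene",traj(y)) for y in _ys]); _px+=np.array([275.168,209.011])-np.array([np.interp(-80,_ys,_px[:,i]) for i in (0,1)])
_t=(_px[-1]-_px[0])/np.linalg.norm(_px[-1]-_px[0])
def ytrolley():
    c,a,_=blob(read_camera("scene"),*BLUE,(230,170,370,290))
    return float(np.interp(c@_t,_px@_t,_ys)),a
E
python3 - <<'E'
from h import *
p,r=tcp(-80); print(p,r)
movep([p[0],p[1],190],r); servo_line(p,rate=100); print("pos",get_tcp_pos(),ytrolley())
grasp(30); print(get_width(),get_finger_force(),get_ft_force(),gnow(),get_time())
for g in (-76,-72,-62,-52):
    t=get_time(); servo_line(*tcp(g),rate=100); t1=get_time(); print(g,t1-t,gnow(),get_ft_force().round(2),ytrolley(),get_time()-t1)
E
```

```text
[482.4019642034553, -64.93126077247643, 100.02] [178.1665350555814, 0.0, 178.1]
pos [483.02541959 -65.10269163 100.75913888] (-79.93208997591478, np.int32(355))
0.3450285011285922 33.28604578971863 [-0.75220021 -0.49600857  2.14551481] -80.04036967115478 4.4333
-76 0.25 -75.79085069785664 [-1.1  -0.43  4.49] (-79.87957999002806, np.int32(354)) 0.04999999999999982
-72 0.25 -71.95169683257814 [-0.54 -0.37  5.78] (-79.95682018920961, np.int32(354)) 0.04999999999999982
-62 0.25 -61.89017222729939 [-1.34 -0.32  6.14] (-79.89609790834898, np.int32(355)) 0.05000000000000071
-52 0.25 -52.028999591905794 [-1.33 -0.15  5.66] (-79.83183952982655, np.int32(353)) 0.04999999999999982
```

The grasp holds, tracking noise is about 0.1 mm and one loop takes 0.30 s. Next I'll write an EKF (y, v, 1/m) with PD control and test it on a simulated plant before running it.

```bash
cat > ctl.py <<'E'
import numpy as np
def acc(y,v,th,g): return th*(6*(g-y)-.15*v-.03*np.tanh(v/.002))+3.924*y
class Ctl:  # metres; EKF on y, v, 1/mass and PD about a smooth reference
    def __init__(s,y,m,tgt,T): s.x=np.array([y,0.,1/m]); s.P=np.diag([1e-7,1e-5,(.06/m)**2]); s.y0=y; s.tgt=tgt; s.T=T; s.t=0; s.held=False
    def f(s,x,g0,g1):
        x=x.copy()
        for i in range(30):
            g=g0+(g1-g0)*(lambda u:u*u*(3-2*u))(min(1,max(0,(i*.01-.05)/.25)))
            x[1]+=.01*acc(x[0],x[1],x[2],g); x[0]+=.01*x[1]
        return x
    def predict(s,g0,g1):
        J=np.array([(s.f(s.x+d,g0,g1)-s.f(s.x-d,g0,g1))/(2*d.sum()) for d in np.diag([1e-3,5e-3,1e-2])]).T
        s.x=s.f(s.x,g0,g1); s.P=J@s.P@J.T+np.diag([1e-7,9e-6,1e-7]); s.t+=.3
    def update(s,z):
        K=s.P[:,0]/(s.P[0,0]+2e-7); s.x=s.x+K*(z-s.x[0]); s.P=s.P-np.outer(K,s.P[0]); s.x[2]=np.clip(s.x[2],1/2.9,1/1.5)
    def command(s,g):
        u=min(1,(s.t+.2)/s.T); D=s.tgt-s.y0
        r=s.y0+D*(10*u**3-15*u**4+6*u**5); rv=D/s.T*30*u*u*(1-u)**2; ra=D/s.T**2*60*u*(1-u)*(1-2*u)
        y,v,th=s.x; m=1/th; a=acc(y,v,th,g); y,v=y+.17*v,v+.17*a   # look ahead to the middle of the next move
        e,ev=y-r,v-rv; hold=u>=1 and abs(s.x[0]-s.tgt)<(.006 if s.held else .003) and abs(s.x[1])<(.006 if s.held else .003); s.held=hold
        if hold: y=s.x[0]; return y-3.924*m*y/6
        F=m*(ra-3.924*y-2.2*e-3*ev)+.15*v+.03*np.tanh(rv/.003)
        return float(np.clip(y+F/6,g-.045,g+.045))
E
cat > sim.py <<'E'
from ctl import *
rng=np.random.default_rng(0)
for m in (1.7,2.1,2.4,2.7):
  for me in (-.08,.08):
    y,v,g=-.079,.004,.08*(.654*m-1)+.006; c=Ctl(y,m+me,.067,7.); G=[];Y=[];V=[]
    for k in range(80):
        c.update(y+rng.normal(0,2e-4)); gn=c.command(g)
        for i in range(300):
            u=min(1,max(0,(i*.001-.05)/.25)); gg=g+(gn-g)*u*u*(3-2*u)
            f=6*(gg-y)+3.924*m*y-.15*v; vn=v+.001*f/m; fr=.03/m*.001
            v=np.sign(vn)*max(0,abs(vn)-fr); y+=.001*v; V.append(v)
        c.predict(g,gn); g=gn; Y.append(y);G.append(g)
    print(m,me,"max",max(Y),"vmax",max(np.abs(V)),"Y25,30,40..",np.round(Y[22::6],4),"m",1/c.x[2],"g",min(G),max(G),g)
E
python3 sim.py
```

```text
1.7 -0.08 max 0.067023272889767 vmax 0.04248252683366711 Y25,30,40.. [0.067 0.067 0.067 0.067 0.067 0.067 0.067 0.067 0.067 0.067] m 1.6973053319846438 g -0.00758564207771889 0.025379008150396315 -0.00740745421836965
1.7 0.08 max 0.06789533358960688 vmax 0.04074781247913485 Y25,30,40.. [0.0679 0.0679 0.0679 0.0679 0.0679 0.0679 0.0679 0.0679 0.0679 0.0679] m 1.6938849196074466 g -0.008492332492042481 0.019828117862172992 -0.007276773123197397
2.1 -0.08 max 0.06863244966807298 vmax 0.04152809299425912 Y25,30,40.. [0.0686 0.0686 0.0686 0.0686 0.0686 0.0686 0.0686 0.0686 0.0686 0.0686] m 2.0961599680299186 g -0.02782199567677375 0.04391822220557126 -0.025340136959012577
2.1 0.08 max 0.06829623378615016 vmax 0.0424319532893704 Y25,30,40.. [0.0683 0.0683 0.0683 0.0683 0.0683 0.0683 0.0683 0.0683 0.0683 0.0683] m 2.0944220758843173 g -0.02855124668839394 0.04026585382534578 -0.025275191966227198
2.4 -0.08 max 0.06937549494402774 vmax 0.042515645285633 Y25,30,40.. [0.0694 0.0694 0.0694 0.0694 0.0694 0.0694 0.0694 0.0694 0.0694 0.0694] m 2.398025678671634 g -0.04174040430420066 0.06001630910087756 -0.03947101028305054
2.4 0.08 max 0.06913272515015786 vmax 0.041476016153735376 Y25,30,40.. [0.0691 0.0691 0.0691 0.0691 0.0691 0.0691 0.0691 0.0691 0.0691 0.0691] m 2.396818858954796 g -0.04220383850791477 0.05993428221288975 -0.039184981738304134
2.7 -0.08 max 0.06989312217953712 vmax 0.04368818041644818 Y25,30,40.. [0.0699 0.0699 0.0699 0.0699 0.0699 0.0699 0.0699 0.0699 0.0699 0.0699] m 2.689664356545659 g -0.05668967313032472 0.0752606503181282 -0.053033114619099195
2.7 0.08 max 0.0693307636127462 vmax 0.04269935808144472 Y25,30,40.. [0.0693 0.0693 0.0693 0.0693 0.0693 0.0693 0.0693 0.0693 0.0693 0.0693] m 2.6960283312114606 g -0.05670617769994622 0.07471933219034291 -0.052940569308253776
```

```bash
cat > run.py <<'E'
from h import *; from ctl import Ctl; import pickle
TG=.067
g=gnow(); y0=np.mean([ytrolley()[0] for _ in range(2)]); y=y0; L=[]
while y<y0+.8 and g<110:
    g+=6; servo_line(*tcp(g),rate=150); y,a=ytrolley(); L.append((g,y))
m=(6*(g-6-y)/1000-.03)/(3.924*.08); print("break",g,y,"m",m,get_time()); m=float(np.clip(m,1.6,2.8))
c=Ctl(y/1000,m,TG,7.); z=y/1000; n=0
while n<8 and get_time()<36:
    c.update(z); gn=c.command(g/1000)*1000
    p,r=tcp(gn); servo_line(p,r,rate=400); t=get_time(); c.predict(g/1000,gn/1000); g=gnow(); 
    y,a=ytrolley(); z=y/1000; n=n+1 if c.held else 0
    L.append((round(t,2),round(gn,1),round(g,1),round(y,1),round(1e3*c.x[1]),round(1/c.x[2],2),int(a),c.held))
    if not -90<y<125: print("abort?",y)
for l in L[::3]: print(l)
print(L[-1],get_finger_force(),get_ft_force(),get_width()); pickle.dump((c,g),open("c.pkl","wb"))
np.save("s2.npy",read_camera("scene")); np.save("t2.npy",read_camera("top"))
E
python3 run.py
python3 - <<'E'
import numpy as np,cv2
S=np.load("s2.npy");cv2.imwrite("pics/s2.png",cv2.resize(S[160:300,190:380,::-1],None,fx=4.2,fy=4.2,interpolation=cv2.INTER_CUBIC))
T=np.load("t2.npy");cv2.imwrite("pics/t2.png",cv2.resize(T[95:265,150:430,::-1],None,fx=2.85,fy=2.85,interpolation=cv2.INTER_CUBIC))
E
```

```text
break 31.81665624746939 -76.66020720639375 m 1.8630898978184849 9.9333
abort? 129.81761912971524
abort? 135.3305906123118
abort? 136.3847417167794
abort? 133.6665985661134
abort? 129.2349595921382
(-46.18334375253061, -80.10161717847318)
(-28.18334375253061, -80.15968064952588)
(-10.183343752530611, -79.88577212927999)
(7.816656247469389, -80.07031172504122)
(25.81665624746939, -79.67721012822692)
(10.48, -0.3, -1.5, -69.2, 9, np.float64(1.67), 345, False)
(11.38, 23.7, 23.0, -65.8, 14, np.float64(1.72), 349, False)
(12.28, 20.2, 19.4, -47.7, 32, np.float64(1.74), 361, False)
(13.18, 5.2, 4.3, -9.0, 42, np.float64(1.74), 360, False)
(14.08, -16.0, -17.0, 45.0, 35, np.float64(1.73), 368, False)
(14.98, -53.3, -54.7, 103.0, 15, np.float64(1.83), 363, False)
(15.88, -75.2, -76.1, 135.3, -16, np.float64(2.01), 367, False)
(16.78, -67.6, -68.0, 129.2, -36, np.float64(2.11), 369, False)
(17.68, -59.6, -60.3, 114.7, -28, np.float64(2.15), 366, np.False_)
(18.58, -54.4, -55.1, 104.4, -20, np.float64(2.18), 368, np.False_)
(19.48, -50.7, -51.5, 98.0, -16, np.float64(2.19), 369, np.False_)
(20
[... 626 characters left out ...]
.float64(2.28), 369, np.False_)
(29.38, -47.9, -48.7, 82.2, -5, np.float64(2.28), 366, np.False_)
(30.28, -48.1, -48.9, 81.9, -5, np.float64(2.29), 364, np.False_)
(31.18, -47.4, -48.2, 81.8, -5, np.float64(2.29), 365, np.False_)
(32.08, -47.3, -48.1, 81.2, -5, np.float64(2.3), 367, np.False_)
(32.98, -47.6, -48.5, 80.7, -4, np.float64(2.3), 367, np.False_)
(33.88, -45.6, -46.4, 79.3, -4, np.float64(2.31), 369, np.False_)
(34.78, -46.5, -47.3, 79.2, -4, np.float64(2.31), 371, np.False_)
(35.68, -46.5, -47.3, 79.0, -4, np.float64(2.32), 369, np.False_)
(35.98, -46.5, -47.3, 79.0, -4, np.float64(2.32), 368, np.False_) 33.723737597465515 [-0.67810978  1.42976011  5.82834769] 0.34285540696552047
```

View pics/s2.png

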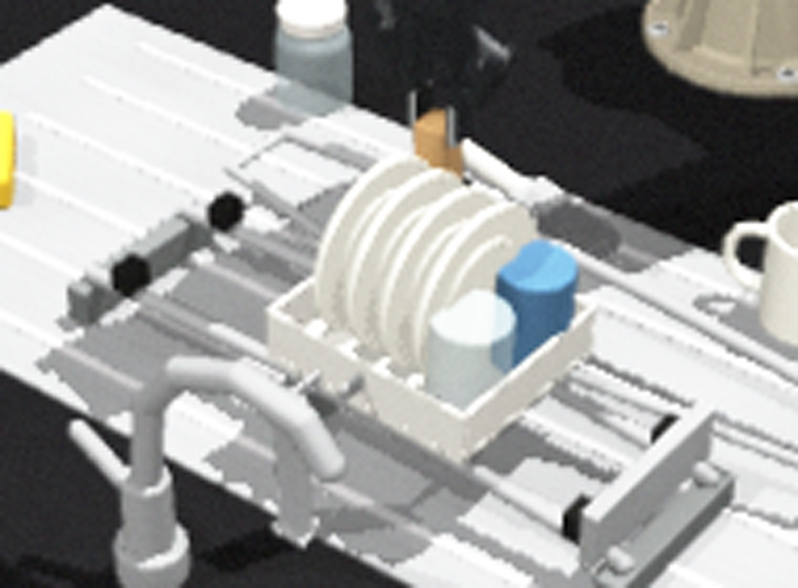

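View pics/t2.png

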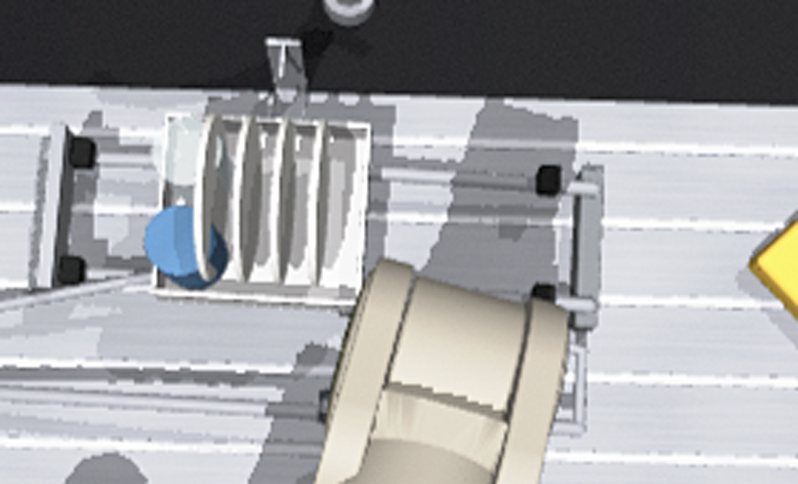

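The first pass had the mass wrong, because the low buffers helped the breakaway. The trolley swung past and now stands still at 79 mm. The top view puts the rack's middle (col 268) about 13 mm past the clip (col 284), which agrees with a target of 67 mm. The slow creep gives a mass of about 2.34 kg. I'll simulate the short return with that mass before running it.

```bash
sed -i 's/np.diag(\[1e-7,9e-6,1e-7\])/np.diag([1e-7,4e-5,0])/; s/+2e-7)/+1e-7)/; s/(.006 if s.held else .003) and abs(s.x\[1\])<(.006 if s.held else .003)/(.008 if s.held else .004) and abs(s.x[1])<(.008 if s.held else .004)/; s/2.2\*e-3\*ev/3*e-3.2*ev/' ctl.py
python3 - <<'E'
from ctl import *
rng=np.random.default_rng(0)
for m in (2.25,2.34,2.45):
  for off in (-.002,.002):
    y,v,g=.079,0.,-.0473; c=Ctl(y,2.34,.067,3.); c.P[2,2]=1e-6; Y=[];H=[];V=[]
    for k in range(40):
        c.update(y+rng.normal(0,2e-4)); gn=c.command(g)
        for i in range(300):
            u=min(1,max(0,(i*.001-.05)/.25)); gg=g+(gn-g)*u*u*(3-2*u)
            f=6*(gg+off-y)+3.924*m*y-.15*v; vn=v+.001*f/m
            v=np.sign(vn)*max(0,abs(vn)-.03/m*.001); y+=.001*v;V.append(v)
        c.predict(g,gn); g=gn; Y.append(round(y*1e3,1));H.append(int(c.held))
    print(m,off,Y[::3],H[::3],max(np.abs(V[-6000:])))
E
```

```text
2.25 -0.002 [np.float64(78.3), np.float64(67.9), np.float64(57.7), np.float64(55.7), np.float64(55.7), np.float64(55.7), np.float64(55.7), np.float64(55.7), np.float64(55.7), np.float64(55.7), np.float64(55.7), np.float64(55.7), np.float64(55.7), np.float64(55.7)] [0, 0, 0, 0, 0, 0, 0, 0, 0, 0, 0, 0, 0, 0] 0.0
2.25 0.002 [np.float64(78.8), np.float64(74.1), np.float64(64.7), np.float64(62.6), np.float64(62.6), np.float64(62.6), np.float64(62.6), np.float64(62.6), np.float64(62.6), np.float64(62.6), np.float64(62.6), np.float64(62.6), np.float64(62.6), np.float64(62.6)] [0, 0, 0, 0, 0, 0, 0, 0, 0, 0, 0, 0, 0, 1] 0.0
2.34 -0.002 [np.float64(78.8), np.float64(75.2), np.float64(65.3), np.float64(62.8), np.float64(62.8), np.float64(62.8), np.float64(62.8), np.float64(62.8), np.float64(62.8), np.float64(62.8), np.float64(62.8), np.float64(62.8), np.float64(62.8), np.float64(62.8)] [0, 0, 0, 0, 1, 1, 1, 1, 1, 1, 1, 1, 1, 1] 0.0
2.34 0.002 [np.float64(79.0), np.float64(77.7), np.float64(72.1), np.float64(70.6), np.float64(70.6), np.float64(70.6), np.float64(70.6), np.float64(70.6), np.float64(70.6), np.float64(70.6), np.float64(70.6), np.float64(70.6), np.float64(70.6), np.float64(70.6)] [0, 0, 0, 0, 1, 1, 1, 1, 1, 1, 1, 1, 1, 1] 0.0
2.45 -0.002 [np.float64(79.0), np.float64(78.7), np.float64(74.6), np.float64(73.4), np.float64(73.4), np.float64(73.4), np.float64(73.4), np.float64(73.4), np.float64(73.4), np.float64(73.4), np.float64(73.4), np.float64(73.4), np.float64(73.4), np.float64(73.4)] [0, 0, 0, 0, 0, 0, 0, 0, 0, 0, 0, 0, 0, 0] 0.0
2.45 0.002 [np.float64(79.0), np.float64(79.3), np.float64(79.1), np.float64(79.1), np.float64(79.1), np.float64(79.1), np.float64(79.1), np.float64(79.1), np.float64(79.1), np.float64(79.1), np.float64(79.1), np.float64(79.1), np.float64(79.1), np.float64(79.1)] [0, 0, 0, 0, 0, 0, 0, 0, 0, 0, 0, 0, 0, 0] 0.0
```

```bash
cat > run2.py <<'E'
from h import *; from ctl import Ctl
g=gnow()+.8; ya=y=ytrolley()[0]; L=[]; off=.8   # arm settles .8 mm short of its target
while y>ya-.7 and get_time()<39:
    g-=1.5; servo_line(*tcp(g),rate=150); y,_=ytrolley(); L.append((round(g,1),round(y,1)))
m=(-(6*(g-off+.8-y)/1000)-.03)/(3.924*y/1000); print(L,"m",m,get_time()); m=float(np.clip(m,2.2,2.5))
c=Ctl(y/1000,m,.067,3.); c.P[2,2]=1e-6; g-=off; c.x[1]=-.003; z=y/1000; n=0; b=0; L=[]
while n<14 and get_time()<47.5:
    c.update(z); gn=c.command(g/1000)*1000; e=y-67
    if c.t>3.3 and not c.held and abs(e)>5: b-=.12*e   # slow integral against stiction, only if stuck off the mark
    p,r=tcp(gn+b+off); servo_line(p,r,rate=400); gp=g; g=gnow(); c.predict(gp/1000,g/1000)
    y,a=ytrolley(); z=y/1000
    n=n+1 if abs(y-67)<6 and abs(c.x[1])<.006 and c.t>3 else 0
    L.append((round(get_time(),2),round(gn,1),round(g,1),round(y,1),round(1e3*c.x[1]),bool(c.held),n))
for l in L: print(l)
print(get_finger_force())
np.save("t3.npy",read_camera("top"))
T=np.load("t3.npy");cv2.imwrite("pics/t3.png",cv2.resize(T[95:265,150:430,::-1],None,fx=2.85,fy=2.85,interpolation=cv2.INTER_CUBIC)); print(get_time())
E
python3 run2.py
```

```text
[(-48.0, 78.9), (-49.5, 78.3)] m 2.398765528965658 36.7833
(37.08, -42.2, -41.9, 77.8, -2, False, 0)
(37.38, -53.8, -54.2, 77.3, -2, False, 0)
(37.68, -50.3, -50.3, 75.4, -5, False, 0)
(37.98, -45.3, -45.2, 72.9, -8, False, 0)
(38.28, -42.9, -42.9, 70.4, -7, False, 0)
(38.58, -41.0, -41.0, 68.4, -6, False, 0)
(38.88, -40.4, -40.5, 67.0, -4, False, 0)
(39.18, -38.1, -38.1, 66.8, -2, False, 0)
(39.48, -39.2, -39.3, 66.9, 0, False, 0)
(39.78, -36.6, -36.6, 66.9, 0, False, 0)
(40.08, np.float64(-38.0), -38.2, 66.9, 0, True, 1)
(40.38, np.float64(-38.0), -38.2, 66.8, 0, True, 2)
(40.68, np.float64(-38.0), -38.1, 66.8, 0, True, 3)
(40.98, np.float64(-38.0), -38.1, 66.8, 0, True, 4)
(41.28, np.float64(-38.0), -38.1, 66.8, 0, True, 5)
(41.58, np.float64(-38.0), -38.1, 66.8, 0, True, 6)
(41.88, np.float64(-38.0), -38.1, 66.8, 0, True, 7)
(42.18, np.float64(-38.0), -38.1, 66.8, 0, True, 8)
(42.48, np.float64(-38.0), -38.1, 66.8, 0, True, 9)
(42.78, np.float64(-38.0), -38.1, 66.8, 0, True, 10)
(43.08, np.float64(-38.0), -38.1, 66.8, 0, True, 11)
(43.38, np.float64(-38.0), -38.1, 66.8, 0, True, 12)
(43.68, np.float64(-38.0), -38.1, 66.8, 0, True, 13)
(43.98, np.float64(-38.0), -38.1, 66.9, 0, True, 14)
33.723578453063965
44.0333
```

View pics/t3.png

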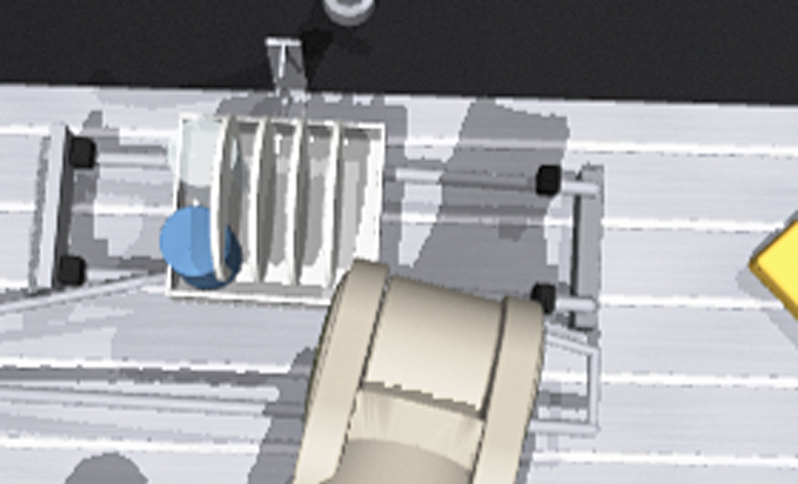

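In the top view the rack rim's middle (col 282) lines up with the clip (col 284). The trolley has stood still at 66.8 mm for over four seconds, so I'm handing in.

```bash
python3 -c "
from cell import *
print(job_done())"
```

```text
the job is handed in; nothing more can be done
None
```

I handed the job in with the trolley at rest level with the clip (about 2 mm by the top camera) for over four seconds and the grip still held; on the way it overshot to about 136 mm, short of the 157 mm limit, peaking at roughly 0.07 m/s. The hand-in returned no verdict.

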